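Turn the fittings carousel and take the brass coupling

ROBOT

A 7-joint arm with a two-finger parallel gripper is mounted at the origin on the work surface. World frame = base frame: x ahead of the robot, y to its left, z up, the work surface at z = 0. Lengths are in m, angles in rad, forces in N, time in s.
With the tool pointing down it reaches from about 0.425 to 0.925 m from the base axis. Payload 6.8 kg.
Tool frame: the origin (TCP) lies midway between the tips of the shut fingers; the grasp point (between the pads) lies 19 mm behind it; y points along the fingers, z is the direction in which the jaws open and shut, and the axes are right-handed (so a half turn about y gives the same grasp; the last joint's range is limited). The gripper opens to 85 mm and grips with 20 to 120 N. Pads are 22 mm wide; open, the fingers measure 114 mm over their backs; the gripper's body (76 mm by 85 mm) begins 54 mm behind the grasp point. The pads swing forward as they close: fully open they stand 13 mm farther back than shut.
Start: joints at [1.205, 0.477, 0.022, 1.555, -0.011, 1.109, -0.083], TCP at [0.172, -0.653, 0.231] pointing down, gripper open.
Joint ranges: [-2.96, 2.96], [-0.34, 2.1], [-1.41, 1.46], [0.24, 2.44], [-1.37, 4.51], [0.17, 1.92], [-2.96, 2.96]. Speed limits (rad/s): [2.39, 2.39, 3.14, 3.14, 3.14, 3.14, 3.14].

INTERFACE

Orientations are given as a unit quaternion [w, x, y, z].
In Python, from station import bot gives the robot as it stands. The module is installed in compiled form; this text tells all that it offers.
- The arm moves only by the shell command python3 -m crank 'ROWS' [FORCE]. ROWS is JSON, a list of rows, each an object with "linear": the shift along the tool's x, y, z in m, a list of three; "dr": the turn, a rotation vector about the tool's x, y, z in degrees, a list of three; "hand": the gripper command: -1 is shut, 1 is fully open, values between are in proportion. A call has 1 to 10 rows; each row is the pose to reach, as a shift and turn from the pose commanded when the call began, along the tool's axes at that moment; what a row does not reach only later rows make up. A row lasts 1/12 s, in which the tool goes at most 41.7 mm and 7.16 degrees, less where a joint would pass 70% of its speed; a pose out of reach is approached as far as the arm can. A call with a gripper value outside its range is refused whole. The fingers move at their own pace and stop on an object; FORCE is the grip in N (left out, the last holds). Time passes only in rows, so rows that repeat a pose let the fingers close. It gives the time, the measured TCP pose, the force and the opening at its end, in the units of the state.
- bot.get_obs(): the state, without advancing time (a new reading comes with each control period).
- bot.read_camera(name): name is "scene" or "top" or "wrist"; returns the picture (480x640x3 uint8, blue, green, red); there is no depth.
- bot.camera_params(name): a dict with "K" (3x3 intrinsics, pixels), "R" (3x3) and "t" (3): a world point X has camera coordinates R X + t; the wrist camera has in their place "hand_eye" (4x4, takes a point from camera to tool coordinates, whose origin is the TCP and whose axes are the tool frame's). Camera axes: x right, y down, z forward; pixel columns grow to the right and rows downward; lengths in m; the calibration is good to about 2 mm. A picture is of the moment at which its call begins: read the wrist's pose just before it. camera_params takes no time and is no camera call.
- bot.hand_in(): hands the job in, once; it reports no verdict.
Trained networks look in the newest picture that a camera, given by its name, has taken for a name from the list of things; names that differ only in an ending like _2 or _b are one class to them, and where a whole thing is asked for, a point or a joint stands for the part that bears it (a point fixed in the world has none). Each returns a list of dicts, best first, with "score" (0 to 1); they miss things now and then, are a little off and sometimes report something else, mostly with a low value. They report only what shows in the picture. A call takes as long as a camera call. They do not tell look-alikes from the thing itself.
- bot.search_frame(camera, target): "extent" ([left, top, right, bottom] in pixels, round what is visible of it).
- bot.cut_out(camera, target): "pixels" (480x640 bool, what is visible of it) and "extent" ([left, top, right, bottom] in pixels, round what is visible of it).
- bot.place_of(camera, target): "xy" ([column, row] in pixels: a listed point, or the origin of a listed thing).
The state is a dict: "t": time; "q": joint angles; "joint_vel": joint speeds; "joint_torque": joint torques, N m; "eef_pos": TCP position; "tool_rot": TCP orientation; "contact_force": force on the tool from outside, world axes, zero at the start; "torque": the same for the moment, N m; "gripper_width": opening from 0.0 (shut) to 1.0 (fully open).
Only numpy, scipy, OpenCV 4.12 (cv2) and the standard library are available. Lean on these libraries where they do the work, as an engineer would, in place of code of your own. Each camera call takes 0.05 s, during which the arm holds its last target. There are 200 camera calls.

TASK

I need the brass hose coupling for the compressor job. Turn the parts carousel until the bay holding the brass coupling points straight at the yellow pointer on the foot, let the carousel come to rest, and only then take the coupling out of its bay and stand it upright in the red tray; set it down, do not drop it.

Things in the scene. Friction and masses are not known exactly. Their poses are not given: they have to be found in the camera images.
- brass_center (a point): Centre (23 mm above its foot) of the yellow-brass coupling, 46 mm tall, standing in a carousel bay with z up: lower 26 mm a hexagon 36 mm across flats, 42 across corners; above it a round 26 mm spigot; about 160 g. It starts in a bay beside the empty front bay, 35 to 85 degrees off the pointer. The same coupling in grey steel and three other fittings, up to 46 mm tall, stand in other bays.
- knob (a point): Middle of the black bar knob on the carousel's vertical axis, at grip height, 64 mm above the table. Bar: 56 mm along this point's x (which turns with the carousel), 16 mm thick along y, from 20 mm below to 16 mm above this point. It turns freely either way up to a full turn, with light friction (0.06 N m), no spring or detents, and stays where left. The carousel is a round grey tray 320 mm across.
- front_bay (a point): Fixed point: where the middle of a bay lies when it is at the yellow pointer, 105 mm from the turning axis, at bay floor height, 28 mm above the table. The pointer sticks out of the fixed dark foot on the robot's side. x axis from here to the turning axis, z up. The six 60-degree bays have their middles 105 mm from the axis; the 4 mm walls between them and the rim rise 14 mm above the bay floor.
- tray_floor (a point): Middle of the inner floor of the fixed red tray, 4 mm above the table, z up. The open tray is 150 mm (x) by 140 mm (y) outside, 30 mm high, with 4 mm walls. It stands to the left or the right of the carousel; a grey tray of the same shape stands on the other side.
Things that resemble listed ones, but are neither listed nor needed, are in the scene too. There is more than one size of the part that bears brass_center; the job needs the largest. Of the things shaped like the part that bears tray_floor, the red one is meant.

How it is judged:
By the outcome, as a careful person would: the job done as asked, in the order asked, and still so for the second after the job is handed in, with the robot touching nothing.
It also fails if it takes over 48 s, if anything falls off the work surface, if the arm or the gripper's body presses on something with over 40 N, if the wrist force passes 120 N, or if a joint passes its speed limit or range.

## Working session

There is one attempt and no reset: what is moved stays moved. The work goes in short steps, Python scripts to look and compute and a shell command to move; the robot and the scene stay as the last step left them, time stands still between calls to the robot, and variables do not carry over. Pictures are saved under pics/ and viewed, about 8 in all and at most 12, crops included, and the job is handed in when it is done.

```bash
mkdir -p pics; cat > h.py <<'E'
import numpy as np, cv2
from station import bot
from scipy.spatial.transform import Rotation as Rn
def rot(q): return Rn.from_quat([q[1],q[2],q[3],q[0]]).as_matrix()
def cam(name):
    p=bot.camera_params(name); K=np.array(p["K"])
    if name!="wrist": return K,np.array(p["R"]),np.array(p["t"])
    o=bot.get_obs(); T=np.eye(4); T[:3,:3]=rot(o["tool_rot"]); T[:3,3]=o["eef_pos"]
    M=np.linalg.inv(T@np.array(p["hand_eye"])); return K,M[:3,:3],M[:3,3]
def ray(c,uv,z):
    K,R,t=c; d=R.T@np.linalg.inv(K)@[uv[0],uv[1],1]; o=-R.T@t
    return o+d*(z-o[2])/d[2]
def proj(c,X):
    K,R,t=c; p=K@(R@np.array(X)+t); return p[:2]/p[2]
E
python3 - <<'E'
from h import *
np.set_printoptions(precision=4,suppress=True)
o=bot.get_obs(); print(o["t"],o["eef_pos"],rot(o["tool_rot"]),o["gripper_width"],o["contact_force"])
Z=dict(brass_center=.051,knob=.064,front_bay=.028,tray_floor=.004)
ims=[]
for n in ["top","scene"]:
    c=cam(n); im=bot.read_camera(n).copy(); print(n,"campos",-c[1].T@c[2])
    for k,z in Z.items():
        for d in bot.place_of(n,k)[:5]:
            print(n,k,round(d["score"],2),np.round(d["xy"]),ray(c,d["xy"],z)[:2])
    cv2.imwrite(f"pics/{n}0.png",im)
E
```

```text
0.0 [ 0.1719 -0.6521  0.2303] [[-0.967  -0.0006  0.2549]
 [-0.2549  0.0017 -0.967 ]
 [ 0.0001 -1.     -0.0018]] 1.0037595967093729 [0.3556 0.2732 0.4812]
top campos [ 0.2482 -0.0245  1.1729]
top brass_center 0.47 [367. 156.] [ 0.6074 -0.1297]
top brass_center 0.41 [442. 138.] [ 0.646  -0.3009]
top brass_center 0.41 [449. 166.] [ 0.5807 -0.3137]
top knob 0.87 [326. 137.] [ 0.6497 -0.037 ]
top tray_floor 0.92 [462. 223.] [ 0.4556 -0.3481]
top tray_floor 0.64 [480. 337.] [ 0.1953 -0.3725]
scene campos [1.2018 0.0269 1.0143]
scene brass_center 0.59 [261. 325.] [ 0.6038 -0.1286]
scene brass_center 0.52 [167. 353.] [ 0.6622 -0.2936]
scene brass_center 0.44 [169. 326.] [ 0.6072 -0.3008]
scene knob 0.83 [312. 341.] [ 0.6444 -0.0312]
scene knob 0.36 [260. 328.] [ 0.6178 -0.128 ]
scene tray_floor 0.82 [177. 187.] [ 0.1959 -0.3703]
```

View pics/top0.png

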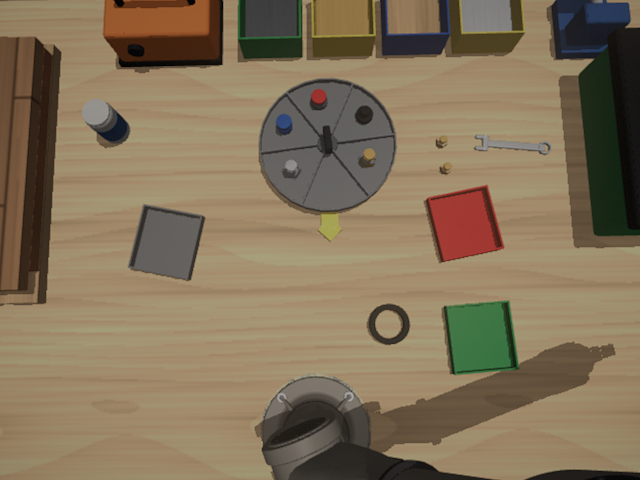

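View pics/scene0.png

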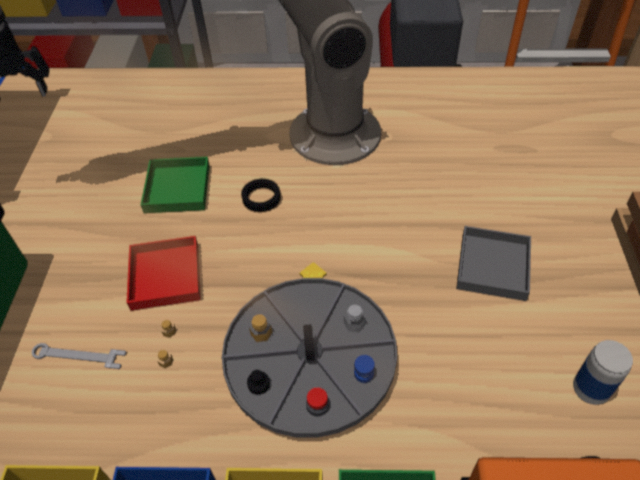

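The top view shows the carousel axis near (326,145), the brass coupling in the bay at (367,156), the pointer at (330,228) and the red tray at (465,223). The small brass pieces at (442,140) and (447,168) are decoys. Next I'll measure the axis, pointer and walls from these saved pictures.

```bash
cat >> h.py <<'E'
def rectify(c,im,z,ctr,half,px):
    n=int(2*half/px)  # column -> -y , row -> -x (x up, y left)
    P=np.float32([proj(c,[ctr[0]+a*half,ctr[1]+b*half,z]) for a,b in [(1,1),(1,-1),(-1,-1),(-1,1)]])
    H=cv2.getPerspectiveTransform(P,np.float32([[0,0],[n,0],[n,n],[0,n]]))
    return cv2.warpPerspective(im,H,(n,n),flags=cv2.INTER_CUBIC)
def walls(c,im,ax,z=.042,r0=.06,r1=.15):
    K,R,t=c; g=cv2.cvtColor(im,cv2.COLOR_BGR2GRAY).astype(np.float32)
    A=np.deg2rad(np.arange(0,360,.25)); r=np.linspace(r0,r1,60)
    X=np.stack([ax[0]+np.outer(np.cos(A),r),ax[1]+np.outer(np.sin(A),r),np.full((len(A),60),z)],-1)
    p=(X@R.T+t)@K.T; p=(p[...,:2]/p[...,2:]).astype(np.float32)
    S=cv2.remap(g,p[...,0],p[...,1],cv2.INTER_LINEAR)
    m=np.median(S-cv2.blur(S,(1,61),borderType=cv2.BORDER_REFLECT),1); m=cv2.GaussianBlur(m[:,None],(1,5),0)[:,0]
    f=m.reshape(6,-1).mean(0); return A,m,f   # fold 60 deg
E
python3 - <<'E'
from h import *
from scipy.optimize import least_squares
np.set_printoptions(precision=4,suppress=True)
im=cv2.imread("pics/top0.png"); c=cam("top"); hsv=cv2.cvtColor(im,cv2.COLOR_BGR2HSV)
def blob(img,lo,hi,box):
    m=cv2.inRange(img,lo,hi); k=np.zeros_like(m); k[box[1]:box[3],box[0]:box[2]]=1; m*=k
    n,l,s,ce=cv2.connectedComponentsWithStats(m); i=1+s[1:,4].argmax(); return ce[i],s[i],l==i
ce,s,m=blob(hsv,(22,90,80),(35,255,255),(300,205,360,260)); print("pointer",ce,s,ray(c,ce,.01))
ce,s,mr=blob(hsv,(0,150,80),(8,255,255),(410,170,520,280)); print("red",ce,s)
for z in (.004,.03): 
    h=cv2.convexHull(np.argwhere(mr)[:,::-1].astype(np.int32)); rr=cv2.minAreaRect(h); print(z,rr); print(np.array([ray(c,p,z)[:2] for p in cv2.boxPoints(rr)]))
sc=cv2.imread("pics/scene0.png"); c2=cam("scene")
ce,s,m=blob(cv2.cvtColor(sc,cv2.COLOR_BGR2HSV),(22,90,80),(35,255,255),(290,255,340,290)); print("pointer scene",ce,s,ray(c2,ce,.01))
# carousel disc rim: non-wood (low saturation) blob
ce,s,m=blob(hsv,(0,0,0),(180,75,255),(240,70,410,216)); print("disc",ce,s)
h=cv2.convexHull(np.argwhere(m)[:,::-1].astype(np.int32)); e=cv2.fitEllipse(h); print(e, ray(c,e[0],.03))
for ax in ([.647,-.034],[.647,-.036],[.644,-.036]):
    A,mm,f=walls(c,im,ax); o=f.argsort()[:3]; print(ax,o*.25,f[o], [round(np.rad2deg(A[i*240+(mm[i*240:(i+1)*240]).argmin()]),2) for i in range(6)])
cv2.imwrite("pics/rect.png",rectify(c,im,.042,[.60,-.036],.22,.00075))
E
```

```text
pointer [329.5316 224.9262] [318 212  24  29 474] [ 0.4571 -0.0411  0.01  ]
red [464.0175 223.6919] [ 428  185   76   77 3836]
0.004 ((465.3235778808594, 222.79412841796875), (67.18236541748047, 62.3316535949707), 75.96376037597656)
[[ 0.5182 -0.2705]
 [ 0.5515 -0.4138]
 [ 0.3966 -0.4407]
 [ 0.3643 -0.3002]]
0.03 ((465.3235778808594, 222.79412841796875), (67.18236541748047, 62.3316535949707), 75.96376037597656)
[[ 0.5122 -0.265 ]
 [ 0.5448 -0.4051]
 [ 0.3933 -0.4315]
 [ 0.3617 -0.2941]]
pointer scene [312.6151 271.631 ] [300 263  26  16 252] [ 0.4476 -0.0402  0.01  ]
disc [325.2044 142.7814] [  240    78   170   134 14617]
((323.4145812988281, 135.8363037109375), (143.12112426757812, 180.79185485839844), 97.64494323730469) [ 0.6655 -0.0309  0.03  ]
[0.647, -0.034] [36.5  36.75 36.25] [-4.4561 -4.3638 -4.239 ] [np.float64(37.5), np.float64(100.25), np.float64(160.5), np.float64(215.75), np.float64(273.5), np.float64(332.5)]
[0.647, -0.036] [33.75 34.   39.5 ] [-6.9976 -6.7606 -6.6815] [np.float64(38.25), np.float64(100.25), np.float64(159.75), np.float64(215.0), np.float64(273.5), np.float64(333.25)]
[0.644, -0.036] [36.5  36.25 36.75] [-10.1482 -10.1435  -9.9576] [np.float64(37.25), np.float64(98.75), np.float64(159.25), np.float64(216.0), np.float64(275.0), np.float64(334.0)]
```

View pics/rect.png

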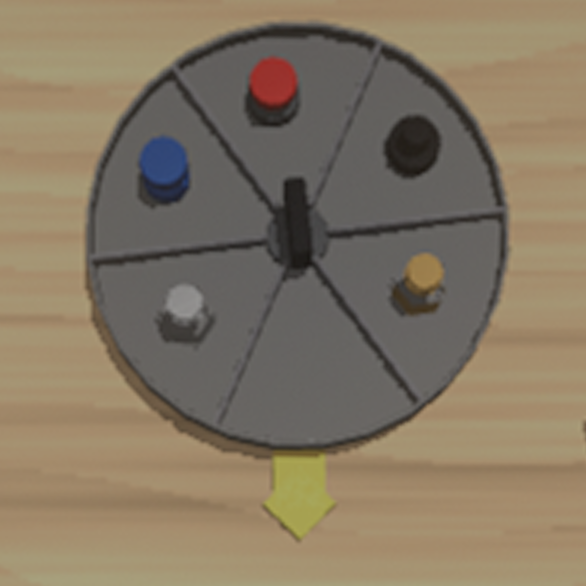

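Walls intersect at axis ≈ (0.6405, −0.039). The pointer azimuth is about 180.5° and the brass bay middle about 246.5°, so the carousel has to turn about −66°. I'll move above the knob first.

```bash
python3 -m crank '[{"linear":[-0.609,0,-0.473],"dr":[0,-170,0],"hand":0},{"linear":[-0.609,0,-0.473],"dr":[0,-170,0],"hand":0},{"linear":[-0.609,0,-0.473],"dr":[0,-170,0],"hand":0},{"linear":[-0.609,0,-0.473],"dr":[0,-170,0],"hand":0},{"linear":[-0.609,0,-0.473],"dr":[0,-170,0],"hand":0},{"linear":[-0.609,0,-0.473],"dr":[0,-170,0],"hand":0},{"linear":[-0.609,0,-0.473],"dr":[0,-170,0],"hand":0},{"linear":[-0.609,0,-0.473],"dr":[0,-170,0],"hand":0},{"linear":[-0.609,0,-0.473],"dr":[0,-170,0],"hand":0},{"linear":[-0.609,0,-0.473],"dr":[0,-170,0],"hand":0}]' 60
cat > go.py <<'E'
import sys
from h import *
np.set_printoptions(precision=4,suppress=True)
# usage: go.py x y z zaz_deg -> shift & turn in tool axes
x,y,z,a=map(float,sys.argv[1:5]); o=bot.get_obs(); R=rot(o["tool_rot"]); p=np.array(o["eef_pos"])
az=np.deg2rad(a); Z=np.array([np.cos(az),np.sin(az),0]); Y=np.array([0,0,-1.]); G=np.stack([np.cross(Y,Z),Y,Z],1)
print("t",o["t"],"pos",p,"zaz",np.rad2deg(np.arctan2(R[1,2],R[0,2])),"w",o["gripper_width"],"q",np.array(o["q"]))
print("linear",R.T@(np.array([x,y,z])-p),"dr",np.rad2deg(Rn.from_matrix(R.T@G).as_rotvec()))
E
python3 go.py .6405 -.039 .22 95; python3 -c "
from h import *; print(bot.camera_params('wrist'))"
```

```text
t: 1.33
eef_pos: [0.426, -0.3201, 0.2317]
tool_rot: [-0.485, 0.486, -0.514, 0.514]
contact_force: [0.8, -1.3, 0.6]
gripper_width: 0.503
t 1.3333 pos [ 0.426  -0.3201  0.2317] zaz -3.273844013767638 w 0.5029272863364307 q [ 0.8536  0.2702 -0.3879  1.8738  0.1194  1.0192  0.3586]
linear [-0.2929  0.0116  0.1981] dr [  0.013  -98.2738   0.0646]
{'K': array([[331.6081991 ,   0.        , 313.39925772],
       [  0.        , 331.6081991 , 241.57754546],
       [  0.        ,   0.        ,   1.        ]]), 'hand_eye': array([[-3.57875505e-04,  9.59145313e-01,  2.82913661e-01,
        -7.26548772e-02],
       [-6.49455710e-04, -2.82913843e-01,  9.59145107e-01,
        -1.42492693e-01],
       [ 9.99999725e-01,  1.59514646e-04,  7.24170335e-04,
         1.78243697e-03],
       [ 0.00000000e+00,  0.00000000e+00,  0.00000000e+00,
         1.00000000e+00]])}
```

```bash
python3 -m crank '[{"linear":[-0.293,0.0116,0.198],"dr":[0,-98.3,0],"hand":0},{"linear":[-0.293,0.0116,0.198],"dr":[0,-98.3,0],"hand":0},{"linear":[-0.293,0.0116,0.198],"dr":[0,-98.3,0],"hand":0},{"linear":[-0.293,0.0116,0.198],"dr":[0,-98.3,0],"hand":0},{"linear":[-0.293,0.0116,0.198],"dr":[0,-98.3,0],"hand":0},{"linear":[-0.293,0.0116,0.198],"dr":[0,-98.3,0],"hand":0},{"linear":[-0.293,0.0116,0.198],"dr":[0,-98.3,0],"hand":0},{"linear":[-0.293,0.0116,0.198],"dr":[0,-98.3,0],"hand":0},{"linear":[-0.293,0.0116,0.198],"dr":[0,-98.3,0],"hand":0},{"linear":[-0.293,0.0116,0.198],"dr":[0,-98.3,0],"hand":0}]'
python3 go.py .6405 -.039 .22 95
```

```text
t: 2.17
eef_pos: [0.6434, -0.0347, 0.2199]
tool_rot: [0.697, -0.693, 0.13, -0.131]
contact_force: [-0.6, 0.9, -0.8]
gripper_width: 0.497
t 2.1667 pos [ 0.6434 -0.0347  0.2199] zaz 68.79197568836155 w 0.4965628482093869 q [ 0.4583  0.5301 -0.7067  1.6092  0.3658  1.1369  0.8653]
linear [-0.0011 -0.0001 -0.0051] dr [ -0.2664 -26.208    0.0769]
```

```bash
python3 -m crank '[{"linear":[-0.001,0,-0.005],"dr":[0,-26.2,0],"hand":0},{"linear":[-0.001,0,-0.005],"dr":[0,-26.2,0],"hand":0},{"linear":[-0.001,0,-0.005],"dr":[0,-26.2,0],"hand":0},{"linear":[-0.001,0,-0.005],"dr":[0,-26.2,0],"hand":0},{"linear":[-0.001,0,-0.005],"dr":[0,-26.2,0],"hand":0}]'
python3 go.py .6405 -.039 .05 95
python3 - <<'E'
from h import *
np.set_printoptions(precision=4,suppress=True)
c=cam("wrist"); im=bot.read_camera("wrist").copy(); cv2.imwrite("pics/w1.png",im); np.savez("w1.npz",K=c[0],R=c[1],t=c[2])
for k,z in dict(brass_center=.051,knob=.064).items():
    for d in bot.place_of("wrist",k)[:4]: print(k,round(d["score"],2),np.round(d["xy"]),ray(c,d["xy"],z)[:2])
d=bot.cut_out("wrist","knob")[0]; m=d["pixels"]; print(d["extent"])
P=np.array([ray(c,p,.08)[:2] for p in np.argwhere(m)[:,::-1]]); print(P.mean(0),cv2.minAreaRect((P*1000).astype(np.float32)))
E
```

```text
t: 2.58
eef_pos: [0.6384, -0.0464, 0.2195]
tool_rot: [0.707, -0.707, -0.027, 0.027]
contact_force: [-0.0, -0.0, -0.3]
gripper_width: 0.5
t 2.5833 pos [ 0.6384 -0.0464  0.2195] zaz 94.34155901429013 w 0.4999279498428229 q [ 0.537   0.5525 -0.802   1.6146  0.4243  1.1574  1.2824]
linear [0.0027 0.1695 0.0072] dr [-0.0114 -0.6584 -0.0139]
brass_center 0.78 [228. 181.] [ 0.6081 -0.1279]
brass_center 0.69 [ 49. 146.] [ 0.5888 -0.2887]
brass_center 0.63 [ 62. 211.] [ 0.6482 -0.2856]
knob 0.78 [322. 233.] [ 0.6477 -0.0371]
[158.4, 44.9, 483.3, 366.2]
[ 0.6129 -0.0418] ((636.480712890625, -40.510772705078125), (277.15985107421875, 280.72686767578125), 34.30447006225586)
```

View pics/w1.png

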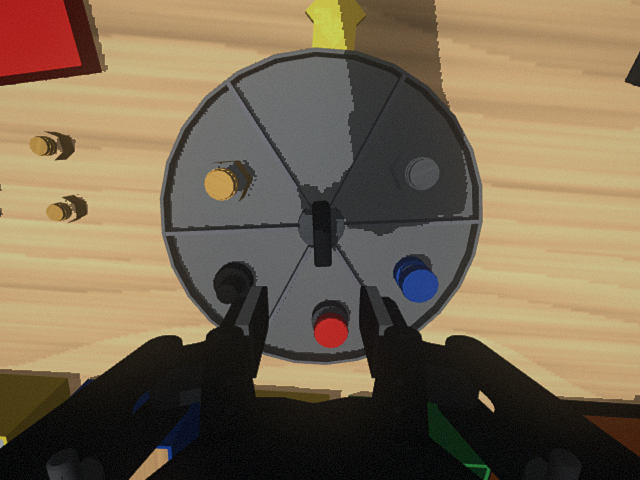

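The wrist view shows the bar knob at (321,232), the hub at (321,226), the brass coupling at (222,183), and the pointer at the top (335,30).

```bash
cat > line.py <<'E'
from h import *
np.set_printoptions(precision=4,suppress=True)
f=np.load("w1.npz"); c=(f["K"],f["R"],f["t"])
r=lambda u,v,z: ray(c,(u,v),z)[:2]
L=[(r(167,231,.042),r(478,221,.042)),(r(403,73,.042),r(272,316,.042)),(r(232,83,.042),r(303,192,.042))]
M=[];b=[]
for p,q in L:
    d=(q-p)/np.linalg.norm(q-p); n=np.array([-d[1],d[0]]); M.append(n); b.append(n@p); print("wall az",np.rad2deg(np.arctan2(d[1],d[0]))%180)
ax,res,_,_=np.linalg.lstsq(np.array(M),np.array(b),rcond=None); print("axis",ax,res, "hub",r(321,226,.044))
print("bar",r(321.5,200,.08),r(322.5,265,.08),r(322.5,265,.05))
p=r(335,30,.01); print("pointer",p,np.rad2deg(np.arctan2(*(p-ax)[::-1]))%360)
im=cv2.imread("pics/w1.png"); A,m,fo=walls(c,im,ax); print([(round(np.rad2deg(A[i]),1),round(float(m[i]),1)) for i in np.argsort(m)[:25]])
E
python3 line.py
```

```text
wall az 96.25795011557639
wall az 156.97205061619402
wall az 37.120664025485354
axis [ 0.6446 -0.0361] [0.] hub [ 0.6456 -0.0378]
bar [ 0.6141 -0.0408] [ 0.673 -0.035] [ 0.6841 -0.0332]
pointer [ 0.4658 -0.0389] 180.87225102429855
[(np.float64(276.2), -54.0), (np.float64(276.0), -54.0), (np.float64(216.5), -52.2), (np.float64(275.8), -51.9), (np.float64(276.5), -50.2), (np.float64(216.8), -50.1), (np.float64(216.2), -49.4), (np.float64(275.5), -48.1), (np.float64(216.0), -45.9), (np.float64(215.8), -42.7), (np.float64(275.3), -41.1), (np.float64(276.8), -40.7), (np.float64(217.0), -40.0), (np.float64(215.5), -38.3), (np.float64(334.5), -30.5), (np.float64(215.2), -30.3), (np.float64(334.8), -29.6), (np.float64(334.2), -29.4), (np.float64(275.0), -29.3), (np.float64(97.0), -28.7), (np.float64(97.2), -28.2), (np.float64(43.2), -27.2), (np.float64(43.0), -26.8), (np.float64(334.0), -26.8), (np.float64(97.5), -26.2)]
```

```bash
python3 go.py .6437 -.0373 .05 96.3; python3 go.py .6437 -.0373 .11 96.3 | tail -1
```

```text
t 2.7833 pos [ 0.6384 -0.0461  0.2197] zaz 94.07054809046146 w 0.49975076169132016 q [ 0.5356  0.5516 -0.8005  1.6147  0.4235  1.1571  1.2778]
linear [0.0059 0.1697 0.0084] dr [ 0.0097 -2.2295  0.0045]
linear [0.0059 0.1097 0.0084] dr [ 0.0097 -2.2295  0.0045]
```

```bash
python3 -m crank '[{"linear":[0.006,0.035,0.0084],"dr":[0,-2.2,0],"hand":0},{"linear":[0.006,0.075,0.0084],"dr":[0,-2.2,0],"hand":0},{"linear":[0.006,0.11,0.0084],"dr":[0,-2.2,0],"hand":0},{"linear":[0.006,0.14,0.0084],"dr":[0,-2.2,0],"hand":0},{"linear":[0.006,0.16,0.0084],"dr":[0,-2.2,0],"hand":0},{"linear":[0.006,0.1695,0.0084],"dr":[0,-2.2,0],"hand":0},{"linear":[0.006,0.1695,0.0084],"dr":[0,-2.2,0],"hand":0},{"linear":[0.006,0.1695,0.0084],"dr":[0,-2.2,0],"hand":0}]'
python3 go.py .6437 -.0373 .05 96.3
```

```text
t: 3.45
eef_pos: [0.6443, -0.0369, 0.0509]
tool_rot: [0.706, -0.706, -0.04, 0.039]
contact_force: [0.0, -0.7, 0.8]
gripper_width: 0.5
t 3.45 pos [ 0.6443 -0.0369  0.0509] zaz 96.37668154392554 w 0.49954746792300325 q [ 0.4498  0.7437 -0.7016  1.7228  0.5927  0.898   1.1786]
linear [-0.0007  0.0009 -0.0003] dr [-0.0051  0.0767  0.0387]
```

```bash
python3 -m crank '[{"linear":[0,0,0],"dr":[0,0,0],"hand":-0.3},{"linear":[0,0,0],"dr":[0,0,0],"hand":-0.6},{"linear":[0,0,0],"dr":[0,0,0],"hand":-1},{"linear":[0,0,0],"dr":[0,0,0],"hand":-1},{"linear":[0,0,0],"dr":[0,0,0],"hand":-1},{"linear":[0,0,0],"dr":[0,0,0],"hand":-1}]' 40
python3 go.py .6437 -.0373 .05 30.7
```

```text
t: 3.95
eef_pos: [0.6453, -0.0384, 0.0523]
tool_rot: [-0.705, 0.707, 0.04, -0.038]
contact_force: [-0.4, -2.9, 6.4]
gripper_width: 0.178
t 3.95 pos [ 0.6453 -0.0384  0.0523] zaz 96.31884803797936 w 0.1778384864698451 q [ 0.4511  0.7417 -0.7014  1.722   0.5937  0.8984  1.1787]
linear [-0.0014  0.0023  0.0013] dr [-0.0022 65.6189  0.2217]
```

```bash
python3 -m crank '[{"linear":[0,0,0],"dr":[0,1.5,0],"hand":-1},{"linear":[0,0,0],"dr":[0,4,0],"hand":-1},{"linear":[0,0,0],"dr":[0,7.5,0],"hand":-1},{"linear":[0,0,0],"dr":[0,11.5,0],"hand":-1},{"linear":[0,0,0],"dr":[0,15.5,0],"hand":-1},{"linear":[0,0,0],"dr":[0,19.5,0],"hand":-1},{"linear":[0,0,0],"dr":[0,23.5,0],"hand":-1},{"linear":[0,0,0],"dr":[0,27.5,0],"hand":-1},{"linear":[0,0,0],"dr":[0,31.5,0],"hand":-1},{"linear":[0,0,0],"dr":[0,35.5,0],"hand":-1}]'
python3 -m crank '[{"linear":[0,0,0],"dr":[0,4,0],"hand":-1},{"linear":[0,0,0],"dr":[0,8,0],"hand":-1},{"linear":[0,0,0],"dr":[0,12,0],"hand":-1},{"linear":[0,0,0],"dr":[0,16,0],"hand":-1},{"linear":[0,0,0],"dr":[0,20,0],"hand":-1},{"linear":[0,0,0],"dr":[0,23.5,0],"hand":-1},{"linear":[0,0,0],"dr":[0,26.5,0],"hand":-1},{"linear":[0,0,0],"dr":[0,28.5,0],"hand":-1},{"linear":[0,0,0],"dr":[0,29.7,0],"hand":-1},{"linear":[0,0,0],"dr":[0,30.1,0],"hand":-1}]'
python3 -m crank '[{"linear":[0,0,0],"dr":[0,0,0],"hand":-1},{"linear":[0,0,0],"dr":[0,0,0],"hand":-1},{"linear":[0,0,0],"dr":[0,0,0],"hand":-1}]'
python3 go.py .6437 -.0373 .05 30.7
```

```text
t: 4.78
eef_pos: [0.6453, -0.0381, 0.0523]
tool_rot: [-0.684, 0.684, -0.178, 0.18]
contact_force: [0.2, -2.9, 5.5]
gripper_width: 0.176
t: 5.62
eef_pos: [0.6455, -0.0379, 0.0523]
tool_rot: [0.615, -0.614, 0.348, -0.351]
contact_force: [0.6, -2.9, 6.4]
gripper_width: 0.182
t: 5.87
eef_pos: [0.6455, -0.0379, 0.0524]
tool_rot: [0.615, -0.614, 0.348, -0.351]
contact_force: [0.5, -2.8, 6.7]
gripper_width: 0.175
t 5.8667 pos [ 0.6455 -0.0379  0.0524] zaz 30.763958560488945 w 0.17466770904509946 q [ 0.275   0.6725 -0.4386  1.7347  0.374   0.814   0.1981]
linear [-0.0014  0.0023 -0.0013] dr [-0.1699  0.0637  0.1575]
```

```bash
python3 -m crank '[{"linear":[0,0,0],"dr":[0,0,0],"hand":-0.4},{"linear":[0,0,0],"dr":[0,0,0],"hand":-0.1},{"linear":[0,0,0],"dr":[0,0,0],"hand":0},{"linear":[0,0,0],"dr":[0,0,0],"hand":0},{"linear":[0,-0.02,0],"dr":[0,0,0],"hand":0},{"linear":[0,-0.05,0],"dr":[0,0,0],"hand":0},{"linear":[0,-0.09,0],"dr":[0,0,0],"hand":0},{"linear":[0,-0.13,0],"dr":[0,0,0],"hand":0},{"linear":[0,-0.15,0],"dr":[0,0,0],"hand":0},{"linear":[0,-0.15,0],"dr":[0,0,0],"hand":0}]'
python3 -m crank '[{"linear":[-0.055,0,0.02],"dr":[0,0,0],"hand":0},{"linear":[-0.055,0,0.02],"dr":[0,0,0],"hand":0},{"linear":[-0.055,0,0.02],"dr":[0,0,0],"hand":0},{"linear":[-0.055,0,0.02],"dr":[0,0,0],"hand":0}]'
python3 - <<'E'
from h import *
np.set_printoptions(precision=4,suppress=True)
print(bot.get_obs()["eef_pos"])
c=cam("wrist"); im=bot.read_camera("wrist").copy(); cv2.imwrite("pics/w2.png",im); np.savez("w2.npz",K=c[0],R=c[1],t=c[2])
for k,z in dict(brass_center=.051,front_bay=.028,knob=.064).items():
    for d in bot.place_of("wrist",k)[:3]: print(k,round(d["score"],2),np.round(d["xy"]),ray(c,d["xy"],z)[:2])
ax=[.6437,-.0373]
A,m,fo=walls(c,im,ax); print([(round(np.rad2deg(A[i]),1),round(float(m[i]),1)) for i in np.argsort(m)[:25]])
b=rectify(c,im,.042,[.56,-.0373],.16,.0004)
cv2.imwrite("pics/w2r.png",np.hstack([b[:600,100:700],cv2.resize(im,None,fx=.001,fy=.001)[:0].reshape(0,0,3) if 0 else b[:600,100:101]]))
E
```

```text
t: 6.7
eef_pos: [0.6469, -0.0364, 0.2063]
tool_rot: [0.617, -0.613, 0.346, -0.352]
contact_force: [0.7, 0.9, 0.1]
gripper_width: 0.5
t: 7.03
eef_pos: [0.6321, 0.0219, 0.1996]
tool_rot: [-0.615, 0.616, -0.349, 0.348]
contact_force: [0.1, -1.2, 0.7]
gripper_width: 0.499
[0.6321 0.0219 0.1996]
brass_center 0.9 [198. 240.] [ 0.5498 -0.0425]
brass_center 0.7 [188. 447.] [ 0.6441 -0.2681]
knob 0.93 [293. 294.] [ 0.6485 -0.0387]
knob 0.37 [ 36. 398.] [ 0.4829 -0.274 ]
[(np.float64(147.8), -52.0), (np.float64(148.0), -52.0), (np.float64(147.5), -50.5), (np.float64(148.3), -48.7), (np.float64(147.2), -47.8), (np.float64(334.0), -45.0), (np.float64(31.8), -44.8), (np.float64(32.0), -44.8), (np.float64(333.8), -44.6), (np.float64(32.2), -44.6), (np.float64(334.2), -44.4), (np.float64(32.5), -44.1), (np.float64(31.5), -44.1), (np.float64(147.0), -43.8), (np.float64(209.8), -43.8), (np.float64(210.0), -43.8), (np.float64(209.5), -43.5), (np.float64(209.2), -43.2), (np.float64(32.8), -43.2), (np.float64(334.5), -43.0), (np.float64(209.0), -42.9), (np.float64(210.2), -42.7), (np.float64(208.8), -42.2), (np.float64(333.5), -41.7), (np.float64(33.0), -41.5)]
```

View pics/w2.png

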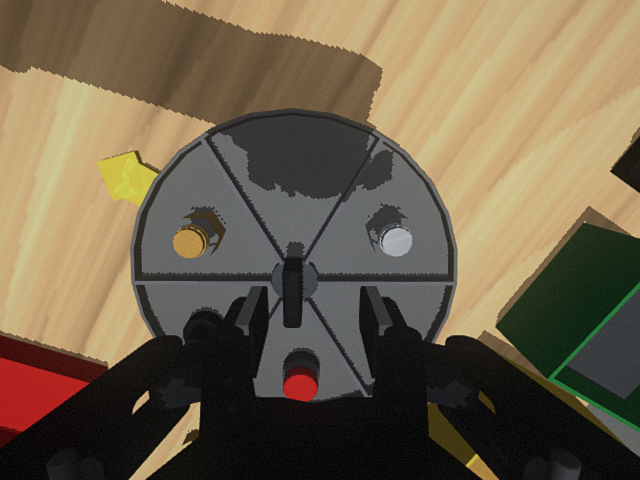

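The brass coupling (192,241) is now next to the pointer at (128,178). I'll compute the exact bay angle from the wall lines.

```bash
cat > l2.py <<'E'
from h import *
np.set_printoptions(precision=4,suppress=True)
f=np.load("w2.npz"); c=(f["K"],f["R"],f["t"]); r=lambda u,v,z: ray(c,(u,v),z)[:2]
im=cv2.imread("pics/w2.png")
L=[(r(135,278.5,.042),r(455,280,.042)),(r(205,139,.042),r(365,392,.042)),(r(377,137,.042),r(303,252,.042))]
M=[];b=[]
for p,q in L:
    d=(q-p)/np.linalg.norm(q-p); n=np.array([-d[1],d[0]]); M.append(n); b.append(n@p); print("wall az",np.rad2deg(np.arctan2(d[1],d[0]))%180)
ax=np.linalg.lstsq(np.array(M),np.array(b),rcond=None)[0]; print("axis",ax)
# joint fit: axis + phase, maximise fold
from scipy.optimize import minimize
def cost(v):
    A,m,fo=walls(c,im,v); return m
best=[]
for dx in np.arange(-.004,.0041,.001):
    for dy in np.arange(-.004,.0041,.001):
        A,m,fo=walls(c,im,ax+[dx,dy]); best.append((fo.min(),fo.argmin()*.25,dx,dy))
print(sorted(best)[:4])
hsv=cv2.cvtColor(im,cv2.COLOR_BGR2HSV); m=cv2.inRange(hsv,(22,120,80),(35,255,255)); m[:, 170:]=0; m[:140]=0; m[215:]=0
n,l,s,ce=cv2.connectedComponentsWithStats(m); i=1+s[1:,4].argmax(); p=r(*ce[i],.01)
a=ax+np.array(sorted(best)[0][2:]); print("pointer",ce[i],s[i],p,[np.rad2deg(np.arctan2(*(p-q)[::-1]))%360 for q in (ax,a)])
cv2.imwrite("pics/w2z.png",cv2.resize(im[90:300,90:330],None,fx=2.5,fy=2.5,interpolation=cv2.INTER_CUBIC))
E
python3 l2.py
```

```text
wall az 30.72712256498814
wall az 150.67518107084646
wall az 89.19454898229088
axis [ 0.6412 -0.0344]
[(np.float32(-37.014538), np.float64(31.0), np.float64(0.004), np.float64(0.002)), (np.float32(-36.958984), np.float64(31.0), np.float64(0.004), np.float64(0.003)), (np.float32(-36.702686), np.float64(30.75), np.float64(0.003), np.float64(0.003)), (np.float32(-34.66194), np.float64(30.75), np.float64(0.003), np.float64(0.002))]
pointer [126.552  177.2352] [  96  151   63   56 2049] [ 0.455  -0.0381] [np.float64(181.11228033200004), np.float64(181.69103409663708)]
```

View pics/w2z.png

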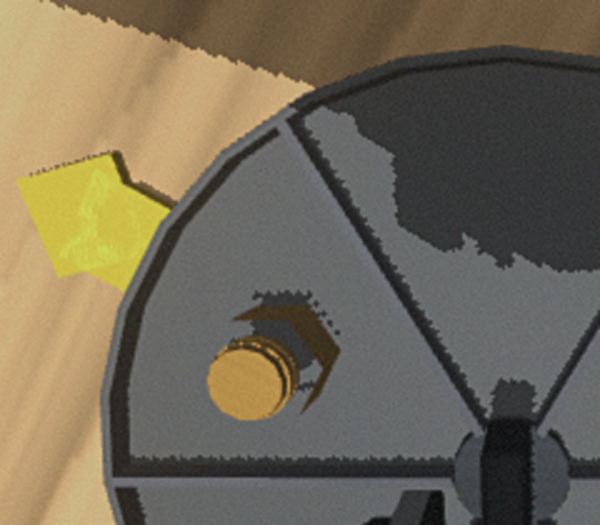

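```bash
python3 - <<'E'
from h import *
np.set_printoptions(precision=4,suppress=True)
f=np.load("w2.npz"); c=(f["K"],f["R"],f["t"]); r=lambda u,v,z: ray(c,(90+u/2.5,90+v/2.5),z)[:2]
print("spigot top",r(249,379,.074))
v=[r(300,305,.028),r(340,350,.028)]; d=v[1]-v[0]; print("edge",v,np.linalg.norm(d),"edge az",np.rad2deg(np.arctan2(d[1],d[0])))
cen=r(249,379,.074)
for z in (.028,.054):
    print(z,[np.round(proj(c,[cen[0]+.02078*np.cos(a),cen[1]+.02078*np.sin(a),z])*2.5-225).tolist() for a in np.deg2rad(np.arange(0,360,15))])
E
```

```text
spigot top [ 0.5482 -0.0374]
edge [array([ 0.5441, -0.021 ]), array([ 0.5653, -0.0291])] 0.022745343301744034 edge az -20.785108698190477
0.028 [[339.0, 372.0], [343.0, 360.0], [345.0, 347.0], [342.0, 333.0], [336.0, 320.0], [327.0, 309.0], [315.0, 301.0], [301.0, 295.0], [287.0, 293.0], [273.0, 295.0], [261.0, 300.0], [250.0, 308.0], [243.0, 319.0], [238.0, 331.0], [238.0, 345.0], [241.0, 358.0], [247.0, 371.0], [257.0, 381.0], [268.0, 389.0], [281.0, 395.0], [295.0, 396.0], [308.0, 395.0], [321.0, 390.0], [331.0, 382.0]]
0.054 [[321.0, 392.0], [326.0, 379.0], [327.0, 364.0], [324.0, 350.0], [317.0, 336.0], [307.0, 324.0], [294.0, 315.0], [280.0, 309.0], [264.0, 307.0], [249.0, 308.0], [235.0, 314.0], [224.0, 323.0], [216.0, 334.0], [212.0, 348.0], [211.0, 362.0], [215.0, 377.0], [222.0, 390.0], [232.0, 401.0], [244.0, 410.0], [259.0, 416.0], [273.0, 418.0], [288.0, 416.0], [301.0, 411.0], [312.0, 403.0]]
```

```bash
python3 go.py .549 -.039 .16 4
```

```text
t 7.2333 pos [0.6328 0.0186 0.1996] zaz 30.689418875569398 w 0.4991640751374809 q [ 0.2486  0.4894 -0.5159  1.6644  0.2698  1.0601  0.1855]
linear [ 0.0067  0.0397 -0.1014] dr [ 0.0546 26.6894  0.0303]
```

```bash
python3 -m crank '[{"linear":[0.0067,0,-0.1014],"dr":[0,26.7,0],"hand":0.32},{"linear":[0.0067,0,-0.1014],"dr":[0,26.7,0],"hand":0.32},{"linear":[0.0067,0.02,-0.1014],"dr":[0,26.7,0],"hand":0.32},{"linear":[0.0067,0.0397,-0.1014],"dr":[0,26.7,0],"hand":0.32},{"linear":[0.0067,0.0397,-0.1014],"dr":[0,26.7,0],"hand":0.32},{"linear":[0.0067,0.0397,-0.1014],"dr":[0,26.7,0],"hand":0.32},{"linear":[0.0067,0.0397,-0.1014],"dr":[0,26.7,0],"hand":0.32}]'
python3 - <<'E'
from h import *
np.set_printoptions(precision=4,suppress=True)
c=cam("wrist"); im=bot.read_camera("wrist").copy(); cv2.imwrite("pics/w3.png",im); np.savez("w3.npz",K=c[0],R=c[1],t=c[2])
for d in bot.place_of("wrist","brass_center")[:3]: print(round(d["score"],2),np.round(d["xy"]),ray(c,d["xy"],.051)[:2])
E
python3 go.py .549 -.039 .16 4
```

```text
t: 7.82
eef_pos: [0.5504, -0.037, 0.1614]
tool_rot: [0.519, -0.518, 0.481, -0.481]
contact_force: [0.2, 0.1, 0.1]
gripper_width: 0.659
0.81 [308. 246.] [ 0.5485 -0.0433]
t 7.9167 pos [ 0.5506 -0.0368  0.1616] zaz 4.245595220112065 w 0.6592884896209066 q [ 0.2985  0.3883 -0.4282  1.8988  0.2026  0.8944 -0.1547]
linear [ 0.0021  0.0016 -0.0017] dr [-0.1257  0.2456 -0.0213]
```

View pics/w3.png

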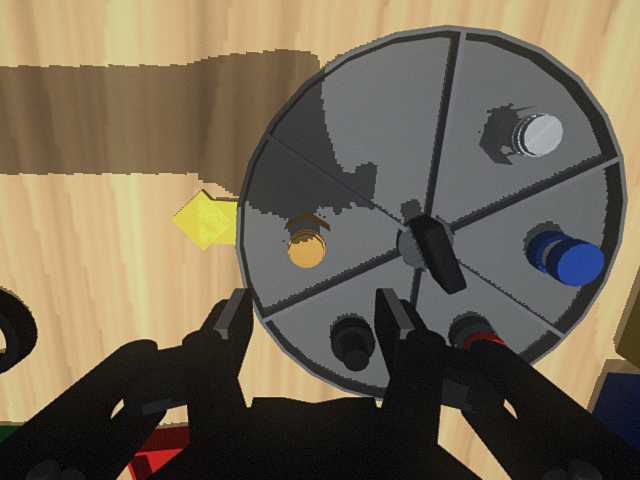

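The coupling's spigot top is at (307,250), a hex corner points up at (306,213), and the pads are symmetric about column 313. The flats therefore face the jaws.

```bash
python3 - <<'E'
from h import *
np.set_printoptions(precision=4,suppress=True)
f=np.load("w3.npz"); c=(f["K"],f["R"],f["t"]); im=cv2.imread("pics/w3.png")
hsv=cv2.cvtColor(im,cv2.COLOR_BGR2HSV); m=cv2.inRange(hsv,(10,90,120),(25,255,255)); k=np.zeros_like(m);k[225:275,280:335]=1;m*=k
n,l,s,ce=cv2.connectedComponentsWithStats(m); i=1+s[1:,4].argmax(); print(ce[i],s[i])
P=np.argwhere(l==i)[:,::-1]; top=P[P[:,1]>=P[:,1].max()-26]; e=cv2.minEnclosingCircle(top.astype(np.float32)); print(e,ray(c,e[0],.074)[:2], ray(c,ce[i],.074)[:2])
for a in (30,90,150): print(a,proj(c,[.5485+.0208*np.cos(np.deg2rad(a)),-.040+.0208*np.sin(np.deg2rad(a)),.028]),proj(c,[.5485+.0208*np.cos(np.deg2rad(a)),-.040+.0208*np.sin(np.deg2rad(a)),.054]))
E
python3 go.py .5485 -.040 .035 3; python3 go.py .5485 -.040 .09 3|tail -1
```

```text
[307.0498 252.1146] [288 234  38  34 864]
((306.1603698730469, 248.85848999023438), 18.874265670776367) [ 0.5473 -0.0382] [ 0.5481 -0.0406]
30 [330.2606 224.5867] [331.9579 232.3744]
90 [310.1154 211.0828] [309.8655 217.6525]
150 [288.1492 221.5219] [285.7752 229.0382]
t 7.9167 pos [ 0.5506 -0.0368  0.1616] zaz 4.245595220112065 w 0.6592884896209066 q [ 0.2985  0.3883 -0.4282  1.8988  0.2026  0.8944 -0.1547]
linear [ 0.0031  0.1266 -0.0026] dr [-0.1255  1.2456 -0.0224]
linear [ 0.0031  0.0716 -0.0024] dr [-0.1255  1.2456 -0.0224]
```

```bash
python3 -m crank '[{"linear":[0.003,0.02,-0.003],"dr":[0,4.2,0],"hand":0.32},{"linear":[0.003,0.05,-0.003],"dr":[0,4.2,0],"hand":0.32},{"linear":[0.003,0.08,-0.003],"dr":[0,4.2,0],"hand":0.32},{"linear":[0.003,0.1,-0.003],"dr":[0,4.2,0],"hand":0.32},{"linear":[0.003,0.115,-0.003],"dr":[0,4.2,0],"hand":0.32},{"linear":[0.003,0.125,-0.003],"dr":[0,4.2,0],"hand":0.32},{"linear":[0.003,0.131,-0.003],"dr":[0,4.2,0],"hand":0.32},{"linear":[0.003,0.1325,-0.003],"dr":[0,4.2,0],"hand":0.32},{"linear":[0.003,0.1325,-0.003],"dr":[0,4.2,0],"hand":0.32}]'
python3 go.py .548 -.040 .029 0
```

```text
t: 8.67
eef_pos: [0.547, -0.0404, 0.0284]
tool_rot: [-0.5, 0.5, -0.5, 0.5]
contact_force: [1.3, -1.4, -0.2]
gripper_width: 0.659
t 8.6667 pos [ 0.547  -0.0404  0.0284] zaz -0.060956110408941964 w 0.6588944549724322 q [ 0.2285  0.5732 -0.3416  1.9862  0.3127  0.6316 -0.318 ]
linear [-0.0004 -0.0006  0.001 ] dr [-0.0456 -0.061  -0.0059]
```

```bash
python3 -m crank '[{"linear":[0,0,0.001],"dr":[0,0,0],"hand":0.1},{"linear":[0,0,0.001],"dr":[0,0,0],"hand":-0.05},{"linear":[0,0,0.001],"dr":[0,0,0],"hand":-0.2},{"linear":[0,0,0.001],"dr":[0,0,0],"hand":-0.5},{"linear":[0,0,0.001],"dr":[0,0,0],"hand":-0.5},{"linear":[0,0,0.001],"dr":[0,0,0],"hand":-0.5}]' 50
python3 - <<'E'
from h import *
print(bot.get_obs()["gripper_width"]*85)
im=bot.read_camera("top"); c=cam("top"); cv2.imwrite("pics/top1.png",im)
cv2.imwrite("pics/top1z.png",np.vstack([rectify(c,im,.042,[.60,-.036],.22,.00075)]))
E
```

```text
t: 9.17
eef_pos: [0.5483, -0.0406, 0.0293]
tool_rot: [-0.5, 0.499, -0.5, 0.501]
contact_force: [-1.5, 0.0, 5.8]
gripper_width: 0.472
40.153305452104384
```

```bash
python3 -m crank '[{"linear":[0,0,0],"dr":[0,0,0],"hand":-0.7},{"linear":[0,0,0],"dr":[0,0,0],"hand":-0.7},{"linear":[0,0,0],"dr":[0,0,0],"hand":-0.7}]' 50
python3 - <<'E'
from h import *
o=bot.get_obs(); print(o["gripper_width"]*85)
im=bot.read_camera("wrist"); cv2.imwrite("pics/w4.png",im[60:480,120:520]); c=cam("wrist"); print([proj(c,[.548,-.04,z]) for z in (.028,.054,.074)])
E
```

```text
t: 9.47
eef_pos: [0.5483, -0.0406, 0.0293]
tool_rot: [-0.5, 0.499, -0.5, 0.501]
contact_force: [-1.6, -0.3, 5.6]
gripper_width: 0.473
40.173028461497275
[array([308.63351656, 301.00030838]), array([307.92631255, 330.41799439]), array([307.17210261, 361.79099403])]
```

View pics/w4.png

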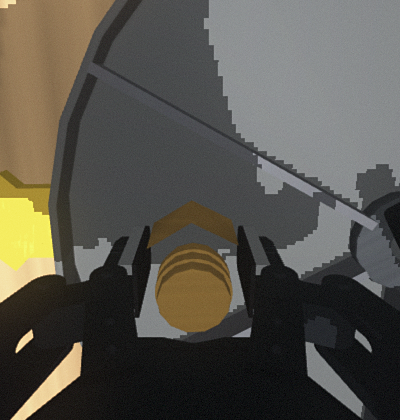

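The pads sit on two opposite flats with a hex corner centred between them at (193,203), so the grip is good. I'll lift it straight up.

```bash
python3 -m crank '[{"linear":[0,-0.005,0],"dr":[0,0,0],"hand":-0.7},{"linear":[0,-0.015,0],"dr":[0,0,0],"hand":-0.7},{"linear":[0,-0.03,0],"dr":[0,0,0],"hand":-0.7},{"linear":[0,-0.05,0],"dr":[0,0,0],"hand":-0.7},{"linear":[0,-0.075,0],"dr":[0,0,0],"hand":-0.7},{"linear":[0,-0.1,0],"dr":[0,0,0],"hand":-0.7},{"linear":[0,-0.115,0],"dr":[0,0,0],"hand":-0.7},{"linear":[0,-0.12,0],"dr":[0,0,0],"hand":-0.7},{"linear":[0,-0.12,0],"dr":[0,0,0],"hand":-0.7}]' 70
python3 - <<'E'
from h import *
np.set_printoptions(precision=4,suppress=True)
# tray from top0 and both views
c=cam("top"); im=bot.read_camera("top").copy(); cv2.imwrite("pics/top2.png",im)
for n in("top","scene"):
    if n=="scene": im=bot.read_camera(n).copy()
    c=cam(n); hsv=cv2.cvtColor(cv2.imread(f"pics/{n}0.png"),cv2.COLOR_BGR2HSV); m=cv2.inRange(hsv,(0,130,60),(8,255,255))
    k=np.zeros_like(m); b=(410,170,520,280) if n=="top" else (110,225,215,320); k[b[1]:b[3],b[0]:b[2]]=1; m*=k
    # fit tray: outline corners at z=.03 (rim) by projecting a box hull, least squares on IoU
    from scipy.optimize import minimize
    def hull(v):
        x,y,a=v; P=[proj(c,[x+u*np.cos(a)-w*np.sin(a),y+u*np.sin(a)+w*np.cos(a),z]) for u in(-.075,.075) for w in(-.07,.07) for z in(0,.03)]
        return cv2.convexHull(np.float32(P))
    H=cv2.convexHull(np.argwhere(m>0)[:,::-1].astype(np.float32))
    def cost(v):
        h=hull(v); i,_=cv2.intersectConvexConvex(h,H); return -i/(cv2.contourArea(h)+cv2.contourArea(H)-i)
    for a0 in (.22,.22+np.pi/2): 
        r=minimize(cost,[.455,-.347,a0],method="Nelder-Mead",options=dict(initial_simplex=[[.455,-.347,a0],[.465,-.347,a0],[.455,-.357,a0],[.455,-.347,a0+.1]],maxiter=300)); print(n,r.x,r.fun)
E
python3 go.py .457 -.347 .15 0
```

```text
t: 10.27
eef_pos: [0.5483, -0.0407, 0.1499]
tool_rot: [-0.5, 0.499, -0.5, 0.501]
contact_force: [-0.4, 0.4, -0.6]
gripper_width: 0.469
top [ 0.4539 -0.3494  0.196 ] -0.9832723458239534
top [ 0.4538 -0.3482  1.698 ] -0.8834720512831127
scene [ 0.4523 -0.3499  0.2008] -0.981505400494374
scene [ 0.4527 -0.3494  1.8441] -0.8962569396003754
t 10.3667 pos [ 0.5467 -0.0408  0.1475] zaz -0.09740247532068945 w 0.46793544245307067 q [ 0.2903  0.4005 -0.41    1.9171  0.2057  0.8655 -0.2267]
linear [ 0.3064 -0.0024 -0.0892] dr [ 0.0485 -0.0974  0.0107]
```

View pics/top2.png

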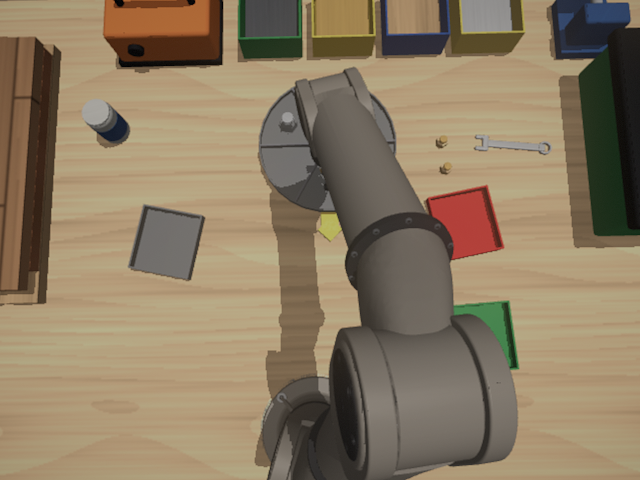

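The view shows the arm over the carousel and the red tray clear at (465,223). The two cameras agree that the tray centre is about (0.4535, −0.3495).

```bash
python3 -m crank '[{"linear":[0.015,0,-0.005],"dr":[0,0,0],"hand":-0.7},{"linear":[0.046,0,-0.014],"dr":[0,0,0],"hand":-0.7},{"linear":[0.083,0,-0.025],"dr":[0,0,0],"hand":-0.7},{"linear":[0.12,0,-0.036],"dr":[0,0,0],"hand":-0.7},{"linear":[0.157,0,-0.047],"dr":[0,0,0],"hand":-0.7},{"linear":[0.194,0,-0.059],"dr":[0,0,0],"hand":-0.7},{"linear":[0.231,0,-0.07],"dr":[0,0,0],"hand":-0.7},{"linear":[0.268,0,-0.081],"dr":[0,0,0],"hand":-0.7},{"linear":[0.293,0,-0.089],"dr":[0,0,0],"hand":-0.7},{"linear":[0.309,0,-0.094],"dr":[0,0,0],"hand":-0.7}]'
python3 -m crank '[{"linear":[0,0,0],"dr":[0,0,0],"hand":-0.7},{"linear":[0,0,0],"dr":[0,0,0],"hand":-0.7},{"linear":[0,0,0],"dr":[0,0,0],"hand":-0.7}]'
python3 go.py .4535 -.3495 .0068 0
python3 - <<'E'
from h import *
np.set_printoptions(precision=4,suppress=True)
im=bot.read_camera("wrist"); cv2.imwrite("pics/w5.png",im); c=cam("wrist")
for n in("wrist","top"):
    if n=="top": bot.read_camera(n)
    for d in bot.place_of(n,"tray_floor")[:3]: print(n,d["score"],d["xy"],ray(cam(n),d["xy"],.004)[:2])
E
```

```text
t: 11.2
eef_pos: [0.4497, -0.353, 0.1461]
tool_rot: [0.498, -0.499, 0.503, -0.501]
contact_force: [0.1, 0.0, -0.9]
gripper_width: 0.467
t: 11.45
eef_pos: [0.4527, -0.3479, 0.1468]
tool_rot: [0.5, -0.5, 0.501, -0.499]
contact_force: [0.4, 0.1, -0.1]
gripper_width: 0.471
t 11.45 pos [ 0.4527 -0.3479  0.1468] zaz -0.025146934485223597 w 0.47050484017640937 q [ 0.7921  0.4234 -0.3116  1.869   0.1633  0.8762  0.4007]
linear [0.0019 0.14   0.001 ] dr [ 0.08   -0.0252 -0.1137]
wrist 0.61 [34.9, 253.7] [ 0.2023 -0.3711]
wrist 0.57 [315.1, 229.9] [ 0.4568 -0.3484]
top 0.97 [479.8, 338.2] [ 0.1933 -0.3728]
top 0.58 [463.7, 224.1] [ 0.4539 -0.3524]
```

View pics/w5.png

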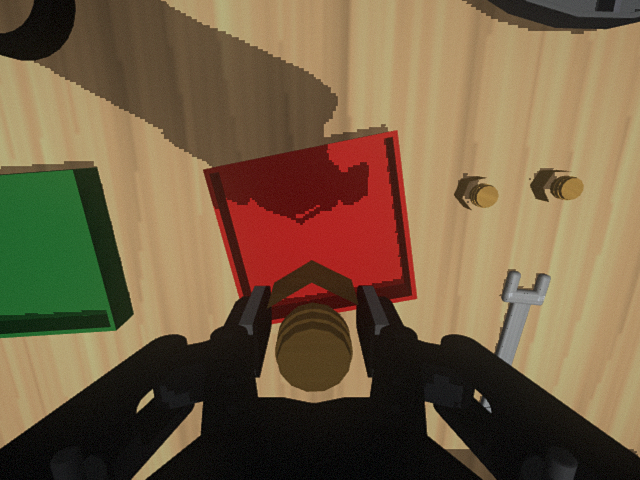

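The coupling is held upright over the red tray, whose walls sit around (310,220).

```bash
python3 -m crank '[{"linear":[0.001,0.015,0],"dr":[0,0,0],"hand":-0.7},{"linear":[0.001,0.045,0],"dr":[0,0,0],"hand":-0.7},{"linear":[0.001,0.08,0],"dr":[0,0,0],"hand":-0.7},{"linear":[0.001,0.105,0],"dr":[0,0,0],"hand":-0.7},{"linear":[0.001,0.12,0],"dr":[0,0,0],"hand":-0.7},{"linear":[0.001,0.13,0],"dr":[0,0,0],"hand":-0.7},{"linear":[0.001,0.135,0],"dr":[0,0,0],"hand":-0.7},{"linear":[0.001,0.136,0],"dr":[0,0,0],"hand":-0.7},{"linear":[0.001,0.136,0],"dr":[0,0,0],"hand":-0.7}]'
python3 -m crank '[{"linear":[0,0.0005,0],"dr":[0,0,0],"hand":-0.7},{"linear":[0,0.001,0],"dr":[0,0,0],"hand":-0.7},{"linear":[0,0.002,0],"dr":[0,0,0],"hand":-0.7},{"linear":[0,0.002,0],"dr":[0,0,0],"hand":-0.7}]'
```

```text
t: 12.4
eef_pos: [0.4535, -0.3505, 0.0126]
tool_rot: [-0.5, 0.5, -0.5, 0.501]
contact_force: [0.9, -0.3, -0.5]
gripper_width: 0.47
t: 12.73
eef_pos: [0.453, -0.3507, 0.0104]
tool_rot: [-0.5, 0.5, -0.5, 0.501]
contact_force: [0.9, 0.8, -0.7]
gripper_width: 0.469
```

```bash
python3 -m crank '[{"linear":[0,0.001,0],"dr":[0,0,0],"hand":-0.7},{"linear":[0,0.002,0],"dr":[0,0,0],"hand":-0.7},{"linear":[0,0.003,0],"dr":[0,0,0],"hand":-0.7},{"linear":[0,0.003,0],"dr":[0,0,0],"hand":-0.7},{"linear":[0,0.003,0],"dr":[0,0,0],"hand":-0.7}]'
python3 -m crank '[{"linear":[0,0.0007,0],"dr":[0,0,0],"hand":-0.7},{"linear":[0,0.0015,0],"dr":[0,0,0],"hand":-0.7},{"linear":[0,0.0015,0],"dr":[0,0,0],"hand":-0.7},{"linear":[0,0.0015,0],"dr":[0,0,0],"hand":-0.7}]'
```

```text
t: 13.15
eef_pos: [0.4527, -0.3504, 0.0069]
tool_rot: [0.5, -0.5, 0.501, -0.5]
contact_force: [-1.2, -0.8, -1.2]
gripper_width: 0.469
t: 13.48
eef_pos: [0.4529, -0.3505, 0.0055]
tool_rot: [-0.5, 0.5, -0.5, 0.5]
contact_force: [0.7, 0.9, 0.1]
gripper_width: 0.472
```

```bash
python3 -m crank '[{"linear":[0,0.0005,0],"dr":[0,0,0],"hand":-0.7},{"linear":[0,0.001,0],"dr":[0,0,0],"hand":-0.7},{"linear":[0,0.001,0],"dr":[0,0,0],"hand":-0.7},{"linear":[0,0.001,0],"dr":[0,0,0],"hand":-0.7}]'
```

```text
t: 13.82
eef_pos: [0.453, -0.3505, 0.0055]
tool_rot: [-0.5, 0.5, -0.5, 0.501]
contact_force: [-2.5, 2.3, 10.2]
gripper_width: 0.466
```

The force rose to 10 N, so the coupling is on the floor. I'll open and withdraw.

```bash
python3 -m crank '[{"linear":[0,0,0],"dr":[0,0,0],"hand":0.0},{"linear":[0,0,0],"dr":[0,0,0],"hand":0.15},{"linear":[0,0,0],"dr":[0,0,0],"hand":0.3},{"linear":[0,0,0],"dr":[0,0,0],"hand":0.35},{"linear":[0,0,0],"dr":[0,0,0],"hand":0.35},{"linear":[0,-0.02,0],"dr":[0,0,0],"hand":0.35},{"linear":[0,-0.05,0],"dr":[0,0,0],"hand":0.35},{"linear":[0,-0.09,0],"dr":[0,0,0],"hand":0.35},{"linear":[0,-0.13,0],"dr":[0,0,0],"hand":0.35},{"linear":[0,-0.17,0],"dr":[0,0,0],"hand":0.35}]'
python3 -m crank '[{"linear":[-0.005,-0.03,-0.03],"dr":[0,0,0],"hand":0.35},{"linear":[-0.005,-0.05,-0.07],"dr":[0,0,0],"hand":0.35},{"linear":[-0.005,-0.05,-0.07],"dr":[0,0,0],"hand":0.35},{"linear":[-0.005,-0.05,-0.07],"dr":[0,0,0],"hand":0.35}]'
python3 - <<'E'
from h import *
np.set_printoptions(precision=4,suppress=True)
a=bot.read_camera("scene").copy()
for d in bot.place_of("scene","brass_center")[:3]: print(d["score"],d["xy"],ray(cam("scene"),d["xy"],.027)[:2])
w=bot.read_camera("wrist").copy()
cv2.imwrite("pics/fin.png",np.hstack([cv2.resize(a[180:460,100:420],(400,350)),cv2.resize(w,(400,350))]))
E
```

```text
t: 14.65
eef_pos: [0.4524, -0.3501, 0.176]
tool_rot: [0.5, -0.5, 0.501, -0.5]
contact_force: [0.5, -0.2, -0.5]
gripper_width: 0.676
t: 14.98
eef_pos: [0.3811, -0.3465, 0.226]
tool_rot: [-0.498, 0.499, -0.5, 0.502]
contact_force: [1.3, -0.3, 0.7]
gripper_width: 0.676
0.52 [162.0, 265.9] [ 0.4472 -0.351 ]
0.48 [169.3, 327.0] [ 0.5937 -0.3079]
0.47 [166.0, 358.7] [ 0.6614 -0.3012]
```

View pics/fin.png

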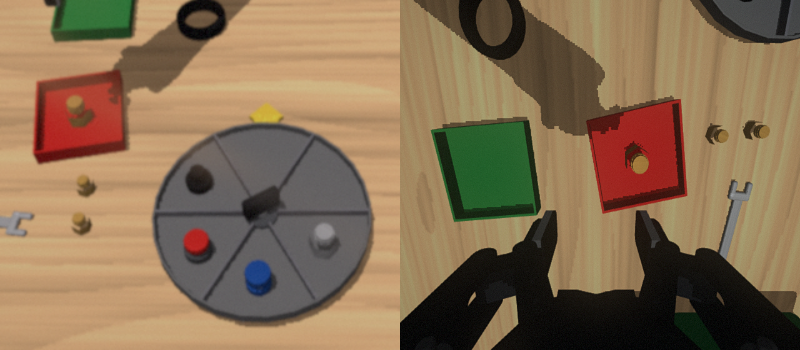

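The coupling stands upright in the red tray (scene panel (75,108), wrist panel (638,158)). Its empty bay faces the pointer at (267,113).

```bash
python3 -c "
from h import *; np.set_printoptions(precision=3)
c=cam('scene'); im=bot.read_camera('scene'); A,m,f=walls(c,im,[.643,-.037]); print(f.argmin()*.25, f.min())
print(bot.get_obs()['t'], np.abs(bot.get_obs()['joint_vel']).max()); print(bot.hand_in())"
```

```text
34.25 -8.087089
15.1833 0.00792361881194132
the job is handed in; nothing more can be done
None
```

I turned the carousel about −65.6° by its knob, let it rest and released it. I then lifted the large brass coupling out of its bay by the hexagon flats, set it down in the red tray and handed in at about 15.2 s.

- **Coupling:** the last pictures show it standing upright near the middle of the red tray at about (0.447, −0.351). I lowered it until the upward force reached 10 N, then opened the gripper. The gripper was clear and the arm nearly still at hand-in.
- **Bay alignment:** after the turn, the wrist camera put the bay middle at about 180.75° and the pointer at 180.7–181.7°, so about 1° apart or less.
- **Check that disagreed:** a rough wall fit on the scene camera just before hand-in gave a wall angle of 34.25° instead of 30.75°, about 3.5° off. Its signal was weak: it was an oblique, low-resolution view with an assumed axis position. I trusted the wrist measurement and did not resolve the difference.
- **Grip width:** the gripper read about 40 mm on the 36 mm flats. The wrist picture showed the pads lying on the flats, so I took this as an error in the width reading.

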